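# Unlock the sliding keeper, take off the tape roll, and lock the keeper again

## Task

Press the latch tab on the keeper of the tape-roll stand, slide the keeper away from the spindle to its next notch and let the tab spring up so that it locks there, without forcing the lock; then draw the roll of tape up off the spindle and set it gently, lying flat, inside the metal tray without dropping it. Finally press the tab again, slide the keeper back over the spindle and let it lock in its first notch, leaving the other things on the bench where they are.

Things in the scene. Friction and masses are not known exactly. Their poses are not given: they have to be found in the camera images.
- stand: Fixed tape-roll stand: grey base plate 150 (x) x 220 (y) x 10 mm. Origin: centre of its underside; z up, -x the front, +y along the rail at x = +45 mm (the way the keeper opens). Behind the rail, at x = 75 to 87 mm, a steel lock bar with two notches 70 mm apart runs at z = 65 to 73 mm; its end posts at y = +-102 mm rise to 74 mm.
- spindle_top (a point): Top of the upright spindle at the stand's front right (x = -40, y = -35 mm from the stand's origin), 52 mm above the bench: a steel post of diameter 19 mm on a foot flange of diameter 38 mm, whose top, 16 mm above the bench, carries the roll.
- keeper (a joint): Slide of the black keeper along the stand's +y, in m: 0 = first notch, its steel tongue (18 mm wide, z = 56 to 62 mm) over spindle and roll; 0.070 = next notch, tongue clear. Travel -0.010 to 0.085: the notches are not at the end stops; about 2.5 mm play either way in a notch. Tab down, it slides with about 1.5 N and stays where left; tab up in a notch, it is locked.
- latch (a joint): Travel of the latch tab, in m: 0 = up (pawl in a notch), 0.010 = fully down. A spring pushes it up with 2.3 N (top) to 5.8 N (bottom). The pawl is free when pressed more than about 5 mm; let go between notches, the tab stays about 5 mm down and snaps up when the keeper reaches a notch.
- latch_top (a point): Middle of the top of the latch tab, a ribbed grey pad 28 (x) by 44 mm (y) in the keeper's carriage; moves with tab and keeper, axes as the stand's. Tab up, it is 72 mm above the bench. Finger lips 8 mm thick stand at both y ends of the tab, 48 mm apart inside, 8 mm higher than the tab; a fingertip pressing the tab carries the keeper by friction or pushes a lip.
- roll_center (a point): Centre of the roll of white tape on a cardboard core (half-way up): outside diameter 52 mm, 30 mm high, bore 25 mm, axis z, about 60 g, loose. At the start it stands on the spindle's flange, its centre 31 mm above the bench. It must rise 36 mm to come off the post.
- tray_in (a point): Centre of the inner floor of the fixed steel tray (4 mm above the bench): open tray 150 mm (x) by 180 mm (y) outside, walls 4 mm thick and 22 mm high, axes along its sides; empty.
- dropper: Amber dropper bottle, 30 mm across, 91 mm high, loose, standing on the bench between stand and tray; leave it alone. Origin: centre of its underside.
- timer: Bench timer, 58 x 62 x 20 mm, loose, at the front edge of the bench; leave it alone. Origin: centre of its underside.
- cup: Clear specimen cup, 50 mm across, 79 mm high, loose, standing right of the tray; leave it alone. Origin: centre of its underside.
- marker_pen: Marker, 132 mm long, 14 mm thick, loose, lying right of the tray; leave it alone. Origin: its middle.
- incubator_box: Black bench incubator, fixed obstacle between the left and right parts of the bench; nothing to do with it. Origin: centre of its underside. It reaches 155 mm to the front (-x; the door handle 30 mm farther), 182 mm to the back and 140 mm to either side (y), and is 300 mm high: pass in front of it.
There are look-alikes about, which are no part of the job. There is more than one size of the part that bears roll_center; the job needs the smallest.

How it is judged:
By the outcome, as a careful person would: the job done as asked, in the order asked, and still so for the second after the job is handed in, with the robot touching nothing.
It also fails if it takes over 64 s, if anything falls off the work surface, if the arm or the gripper's body presses on something with over 40 N, if the wrist force passes 120 N, or if a joint passes its speed limit or range.

## Robot

A 7-joint arm with a two-finger parallel gripper is mounted at the origin on a cart in front of the work surface, level with it; the furniture and walls round the work are solid. World frame = base frame: x ahead of the robot, y to its left, z up, the work surface at z = 0. Lengths are in mm, angles in rad, forces in N, time in s.
With the tool pointing down it reaches from about 400 to 925 mm from the base axis. Payload 5.6 kg.
Tool frame: the origin (TCP) lies at the very end of the fingers, on their centre line; the grasp point (between the pads) lies 19 mm behind it (manip.tcp_to_grasp is the distance from the TCP to the grasp point, in mm); z points along the fingers, y is the direction in which the jaws open and shut (so a half turn about z gives the same grasp; the last joint's range is limited). The gripper opens to 85 mm and grips with 20 to 120 N. Pads are 22 mm wide; open, the fingers measure 114 mm over their backs; the gripper's body (76 mm by 85 mm) begins 54 mm behind the grasp point. The pads swing forward as they close: fully open they stand 13 mm farther back than shut.
Start: joints at [-1.26, 0.468, -0.012, 1.603, 0.006, 1.071, -0.056], TCP at [225.242, 609.733, 231.29] pointing down, gripper open.
Joint ranges: [-2.53, 2.53], [-0.31, 2.02], [-1.57, 1.55], [0.28, 2.44], [-1.29, 4.43], [0.15, 1.84], [-2.92, 2.92]. Speed limits (rad/s): [2.57, 2.57, 3.14, 3.14, 3.14, 3.14, 3.14].

## Interface

Orientations are given as a rotation vector (axis times angle).
In Python, from rig import manip gives the robot as it stands. The module is installed in compiled form; this text tells all that it offers.
- The arm moves only by the shell command python3 -m crank 'ROWS' [FORCE]. ROWS is text: rows parted by semicolons, each of 7 numbers parted by spaces: the shift along the world's x, y, z in mm, then the turn, a rotation vector about the world's x, y, z in rad, then the opening, from 0 (shut) to 1 (fully open). In form: dx dy dz rx ry rz claw; .... A call has 1 to 12 rows; each row is the pose to reach, as a shift and turn from the pose commanded when the call began; what a row does not reach only later rows make up. A row lasts 1/10 s, in which the tool goes at most 50 mm and 8.59 degrees, less where a joint would pass 70% of its speed; a pose out of reach is approached as far as the arm can. A call with a gripper value outside its range is refused whole. The fingers move at their own pace and stop on an object; FORCE is the grip in N (left out, the last holds). Time passes only in rows, so rows that repeat a pose let the fingers close. It gives the time, the measured TCP pose, the force and the opening at its end, in the units of the state.
- manip.observe(): the state, without advancing time (a new reading comes with each control period).
- manip.snapshot(name): name is "scene" or "top"; returns the picture (480x640x3 uint8, blue, green, red); there is no depth.
- manip.camera_params(name): a dict with "vertical_fov" (degrees; the focal length in pixels is half the picture's height over the tangent of half this angle, whatever the lens; pixels are square), "cx", "cy" (the principal point, pixels), "dist_coeffs" ([k1, k2, p1, p2, k3] as OpenCV has them; the pictures are not rectified), "R" (3x3) and "t" (3): a world point X has camera coordinates R X + t. Camera axes: x right, y down, z forward; pixel columns grow to the right and rows downward; lengths in mm; the calibration is good to about 2 mm. A picture is of the moment at which its call begins. camera_params takes no time and is no camera call.
- manip.sign_off(): hands the job in, once; it reports no verdict.
The state is a dict: "t": time; "joint_positions": joint angles; "dq": joint speeds; "joint_efforts": joint torques, N m; "position": TCP position; "tool_rot": TCP orientation; "wrist_force": force on the tool from outside, world axes, zero at the start; "wrist_torque": the same for the moment, N m; "width": finger opening in mm.
Only numpy, scipy, OpenCV 4.12 (cv2) and the standard library are available. Lean on these libraries where they do the work, as an engineer would, in place of code of your own. Each camera call takes 0.05 s, during which the arm holds its last target.

## Working session

There is one attempt and no reset: what is moved stays moved. The work goes in short steps, Python scripts to look and compute and a shell command to move; the robot and the scene stay as the last step left them, time stands still between calls to the robot, and variables do not carry over. Pictures are saved under pics/ and viewed, and the job is handed in when it is done.

```bash
mkdir -p pics; ls; python3 - <<'E'
from rig import manip
import cv2
print(manip.observe())
for n in("scene","top"):
    p=manip.camera_params(n);print(n,p)
    cv2.imwrite(f"pics/{n}0.png",manip.snapshot(n))
E
```

```text
pics
{'t': 0.0, 'joint_positions': array([-1.26000125,  0.46842601, -0.01161106,  1.60366089,  0.00598119,
        1.07138566, -0.056271  ]), 'dq': array([-0.0004    , -0.00028954, -0.00146182,  0.00023252,  0.0002037 ,
        0.00072468, -0.00049808]), 'joint_efforts': array([-6.79138657e-05, -5.32384515e+01,  2.17355898e-02, -2.51308930e+01,
        1.14611333e-02,  7.97260611e-03,  6.44023118e-06]), 'position': array([225.05478449, 609.17988477, 230.29121182]), 'tool_rot': array([-5.52863721e-01, -3.09233940e+00,  2.87781337e-03]), 'wrist_force': array([0.76501721, 0.0660113 , 0.37713822]), 'wrist_torque': array([ 0.04871357, -0.03557538,  0.03082547]), 'width': 85.46147279562607}
scene {'vertical_fov': 47.45617072654632, 'cx': 314.6531586875959, 'cy': 241.44695055064082, 'dist_coeffs': array([0.05874485, 0.        , 0.        , 0.        , 0.        ]), 'R': array([[ 0.830527  , -0.55658822, -0.02084354],
       [-0.30894215, -0.42921209, -0.84872359],
       [ 0.46344325,  0.71132731, -0.52842579]]), 't': array([-488.18159613,  214.46781324, 1452.25657542])}
top {'vertical_fov': 43.34922462737859, 'cx': 322.046629562105, 'cy': 239.35940538695496, 'dist_coeffs': array([0.03041459, 0.        , 0.        , 0.        , 0.        ]), 'R': array([[ 0.0046633 , -0.99997965,  0.00435434],
       [-0.97760703, -0.005475  , -0.2103676 ],
       [ 0.21038716, -0.00327582, -0.97761266]]), 't': array([ -44.88113858,  581.26255984, 1645.30925329])}
```

View pics/scene0.png

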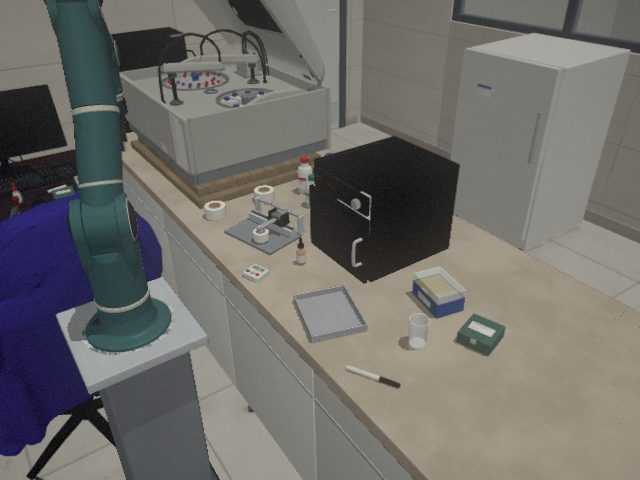

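View pics/top0.png

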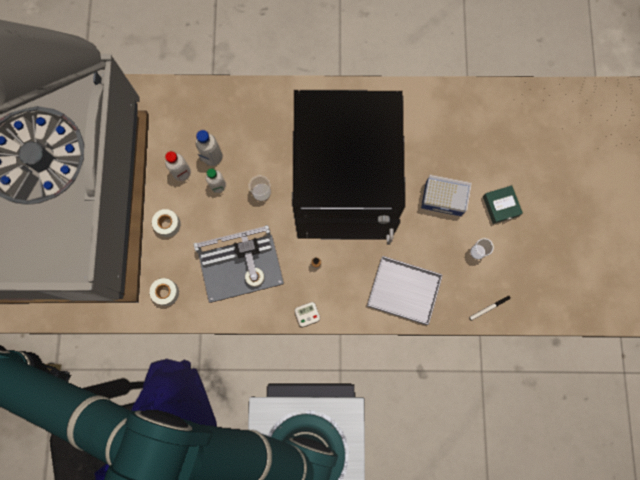

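The three rolls in the top view are at (165,222), (163,292) and on the spindle at (254,278). I'll enlarge the stand and the tray.

```bash
python3 - <<'E'
import cv2
t=cv2.imread("pics/top0.png");s=cv2.imread("pics/scene0.png")
def c(im,x0,y0,w,h,k,n):
    cv2.imwrite(n,cv2.resize(im[y0:y0+h,x0:x0+w],None,fx=k,fy=k,interpolation=cv2.INTER_CUBIC))
c(t,140,195,160,120,5,"pics/a1.png")
c(t,290,240,160,100,5,"pics/a2.png")
c(s,190,170,130,100,6,"pics/a3.png")
E
```

```text
(no output)
```

View pics/a1.png

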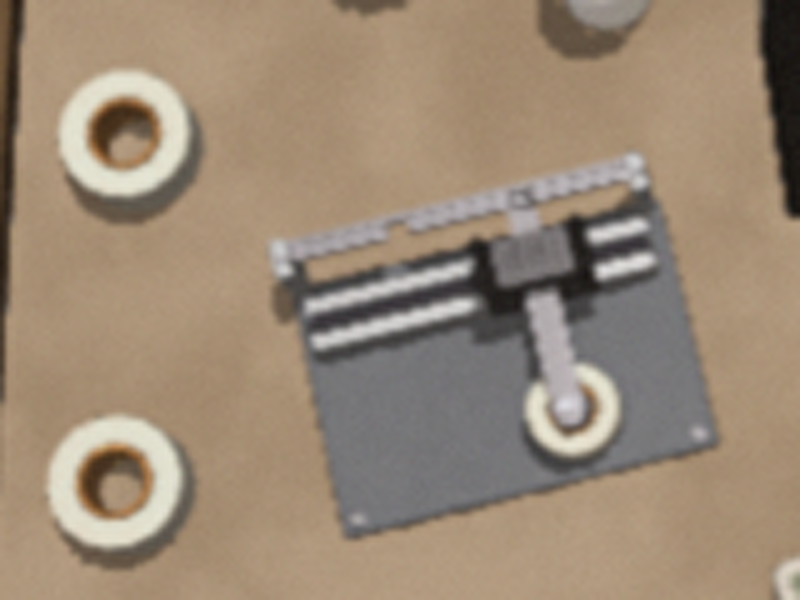

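View pics/a2.png

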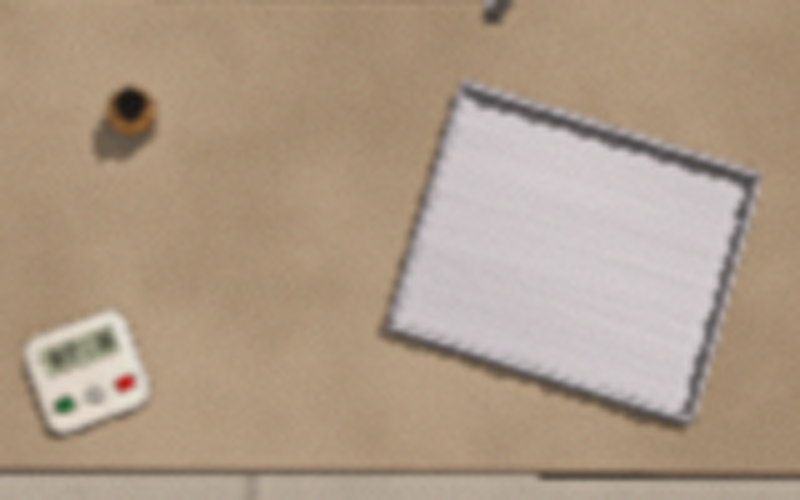

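View pics/a3.png

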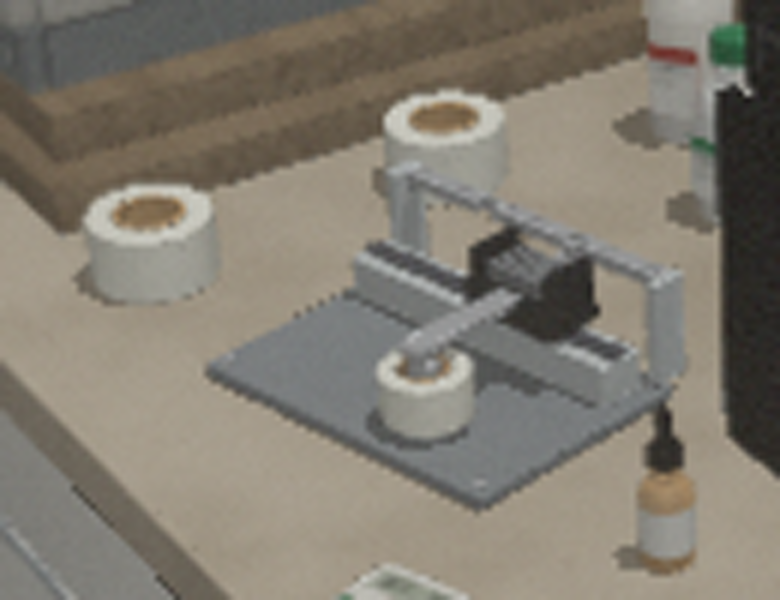

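Candidate rolls in the top view are (165,222), (163,292) and (254,278). The one on the spindle at (254,278) is clearly the smallest, and the keeper's tongue lies over it, so it is the target. Next I fit the stand and tray poses.

```bash
cat > h.py <<'E'
import numpy as np,cv2
from rig import manip
from scipy.optimize import least_squares
def K(n):
    p=manip.camera_params(n);f=240/np.tan(np.radians(p["vertical_fov"]/2))
    return np.array([[f,0,p["cx"]],[0,f,p["cy"]],[0,0,1]]),p["dist_coeffs"],np.array(p["R"]),np.array(p["t"])
def proj(n,X):
    k,d,R,t=K(n);return cv2.projectPoints(np.array(X,float).reshape(-1,1,3),cv2.Rodrigues(R)[0],t,k,d)[0].reshape(-1,2)
def unproj(n,uv,z):
    k,d,R,t=K(n);a=cv2.undistortPoints(np.array([[uv]],float),k,d)[0,0]
    r=R.T@np.array([a[0],a[1],1]);c=-R.T@t;return c+r*(z-c[2])/r[2]
def T(p,L):
    c,s=np.cos(p[2]),np.sin(p[2]);L=np.array(L,float)
    return np.c_[p[0]+c*L[:,0]-s*L[:,1],p[1]+s*L[:,0]+c*L[:,1],L[:,2]]
def fit(obs,x0):
    def r(p): return np.concatenate([(proj(n,T(p,[l]))[0]-uv) for n,uv,l in obs])
    s=least_squares(r,x0);return s.x,r(s.x).reshape(-1,2)
E
python3 - <<'E'
from h import *
a=lambda u,v:("top",np.array([140+u/5,195+v/5])); b=lambda u,v:("scene",np.array([190+u/6,170+v/6])); c=lambda u,v:("top",np.array([290+u/5,240+v/5]))
obs=[(*a(348,537),(-75,110,10)),(*a(718,441),(-75,-110,10)),(*a(281,246),(81,102,74)),(*a(635,164),(81,-102,74)),
(*b(208,370),(-75,110,10)),(*b(482,508),(-75,-110,5)),(*b(405,170),(81,102,74)),(*b(665,273),(81,-102,74)),]
x,r=fit(obs,[500,180,.2]);print(x,np.round(r,1))
np.save("stand.npy",x)
for nm,l in dict(spindle=(-40,-35,52)).items():print(nm,T(x,[l]))
xt=unproj(*a(532,255),72);print("latch",xt)
print("latch scene",unproj(*b(525,262),72))
print("roll top",unproj(*a(572,409),46))
cc=np.cos(x[2]);ss=np.sin(x[2]);d=xt[:2]-x[:2];print("latch local",cc*d[0]+ss*d[1],-ss*d[0]+cc*d[1])
tr=[(*c(460,87),(75,90,22)),(*c(757,177),(75,-90,22)),(*c(388,330),(-75,90,22)),(*c(690,424),(-75,-90,22))]
y,r=fit(tr,[400,-200,-.2]);print("tray",y,np.round(r,1))
print("dropper",unproj(*c(130,103),91))
print("timer",unproj(*c(85,372),20))
E
```

```text
[5.07838386e+02 1.90062081e+02 2.57589163e-01] [[-0.1  0. ]
 [ 1.1  0. ]
 [ 0.2  1. ]
 [ 0.5 -0.3]
 [-0.9 -1.8]
 [-0.2 -0.6]
 [ 0.4 -1.4]
 [ 0.4 -0.4]]
spindle [[478.07435755 146.02683822  52.        ]]
latch [559.10861875 169.89620249  72.        ]
latch scene [556.26780194 169.29516925  72.        ]
roll top [476.08690758 147.88589623  46.        ]
latch local 44.441414157312515 -32.561636852847094
tray [ 4.42370459e+02 -2.77636328e+02 -2.96659185e-01] [[-0.4 -0.8]
 [ 0.7 -0.4]
 [-0.7  0.4]
 [ 0.4  0.7]]
dropper [515.23966833 -25.41327167  91.        ]
timer [373.73389048  -0.60386183  20.        ]
```

```bash
python3 -m crank '20 -45 0 0 0 0.05 0; 35 -90 0 0 0 0.1 0; 50 -140 0 0 0 0.2 0; 62 -190 0 0 0 0.3 0; 80 -235 0 0 0 0.4 0; 97 -275 0 0 0 0.5 0; 115 -310 0 0 0 0.61 0; 150 -335 0 0 0 0.61 0; 190 -365 -10 0 0 0.61 0; 230 -392 -20 0 0 0.61 0; 270 -410 -40 0 0 0.61 0; 300 -425 -60 0 0 0.61 0'
python3 -m crank '20 -10 -15 0 0 0 0; 35 -17 -35 0 0 0 0; 35 -17 -41 0 0 0 0;35 -17 -41 0 0 0 0'
python3 - <<'E'
from h import *
o=manip.observe();print(o)
R=cv2.Rodrigues(o["tool_rot"])[0];print(R)
print("latch",T(np.load("stand.npy"),[(45,-35,72)]))
cv2.imwrite("pics/s1.png",manip.snapshot("scene"));cv2.imwrite("pics/t1.png",manip.snapshot("top"))
E
```

```text
t: 1.3
position: [527.7, 182.8, 170.8]
tool_rot: [-0.398, 3.115, -0.001]
wrist_force: [-0.2, 0.5, 0.3]
width: 0.3
t: 1.7
position: [558.9, 167.5, 128.9]
tool_rot: [0.4, -3.113, 0.001]
wrist_force: [-0.1, 1.1, -0.1]
width: 0.1
{'t': 1.7, 'joint_positions': array([-0.46290831,  0.48107838,  0.14728012,  1.8571438 , -0.09380746,
        0.81346161,  1.55927256]), 'dq': array([-0.0164054 , -0.03782782, -0.00800417, -0.00886145,  0.00184939,
        0.00839811, -0.00099092]), 'joint_efforts': array([ 9.03755408e-01, -4.80770767e+01,  2.64300920e+00, -2.08565658e+01,
        5.48999116e-02, -1.44067677e-01,  2.44932709e-02]), 'position': array([558.93643873, 167.506039  , 128.86729067]), 'tool_rot': array([ 4.00346241e-01, -3.11255786e+00,  8.42778413e-04]), 'wrist_force': array([-0.08902641,  1.11187168, -0.14953827]), 'wrist_torque': array([ 0.00933781, -0.00952629, -0.06292002]), 'width': 0.06184210292808486}
[[-9.67445123e-01 -2.53059405e-01 -3.29719527e-03]
 [-2.53057582e-01  9.67450737e-01 -9.65627539e-04]
 [ 3.43423512e-03 -9.98113912e-05 -9.99994098e-01]]
latch [[560.26994815 167.68058812  72.        ]]
```

```bash
python3 - <<'E'
import cv2,numpy as np
t=cv2.imread("pics/t1.png")[190:320,180:320];s=cv2.imread("pics/s1.png")[150:270,200:330]
f=lambda i:cv2.resize(i,(400,400*i.shape[0]//i.shape[1]),interpolation=cv2.INTER_CUBIC)
a,b=f(t),f(s);h=max(a.shape[0],b.shape[0]);o=np.zeros((h,800,3),np.uint8);o[:a.shape[0],:400]=a;o[:b.shape[0],400:]=b
cv2.imwrite("pics/c1.png",o)
E
```

```text
(no output)
```

View pics/c1.png

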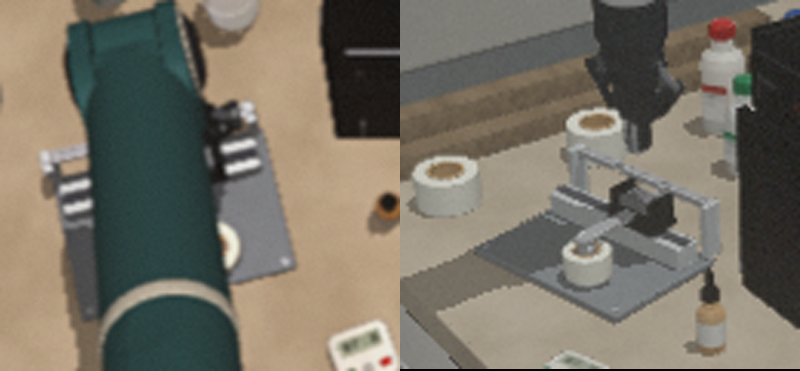

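The scene view shows the shut fingers at about (640,145) in the crop, straight above the tab at about (640,190). I'll lower to just above the tab.

```bash
python3 -m crank '1 0 -20 0 0 0 0; 1 0 -40 0 0 0 0; 1 0 -48 0 0 0 0; 1 0 -53 0 0 0 0; 1 0 -53 0 0 0 0; 1 0 -53 0 0 0 0'
python3 -m crank '0 0 0 0 0 0 0.1; 0 0 0 0 0 0 0.13; 0 0 0 0 0 0 0.16;0 0 0 0 0 0 0.16' 20
```

```text
t: 2.4
position: [561.8, 168.1, 78.3]
tool_rot: [-0.401, 3.114, 0.001]
wrist_force: [0.1, 0.2, 0.4]
width: -0.1
t: 2.8
position: [561.3, 167.7, 77.5]
tool_rot: [-0.401, 3.116, 0.0]
wrist_force: [0.5, 0.0, -0.5]
width: 13.6
```

```bash
python3 - <<'E'
from h import *
s=manip.snapshot("scene");cv2.imwrite("pics/c2.png",cv2.resize(s[190:250,250:330],None,fx=10,fy=10,interpolation=cv2.INTER_CUBIC))
print(manip.observe()["wrist_force"])
E
```

```text
[ 0.87603389  0.2373049  -0.61810724]
```

View pics/c2.png

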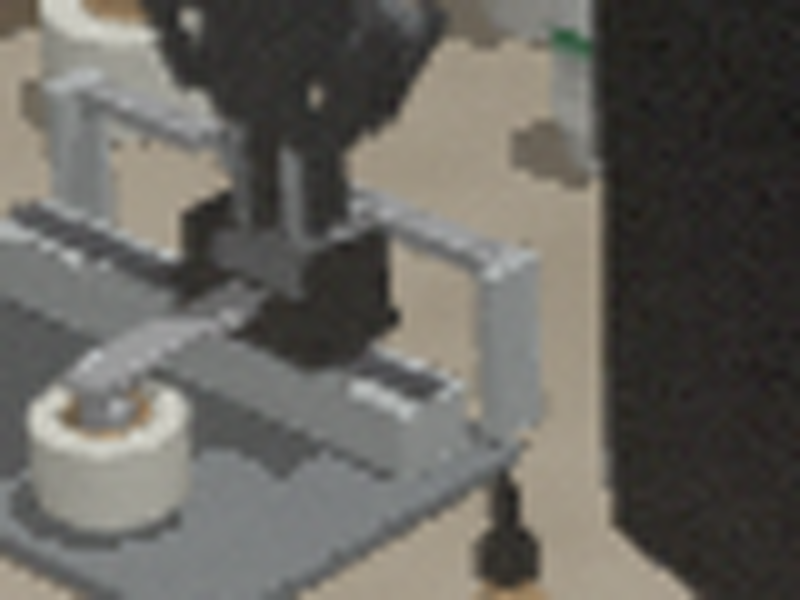

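```bash
python3 -m crank '0 0 0 0 0 0 0.19;0 0 0 0 0 0 0.19;0 0 0 0 0 0 0.19';python3 -m crank '0 0 0 0 0 0 0.22;0 0 0 0 0 0 0.22;0 0 0 0 0 0 0.22';python3 -m crank '0 0 0 0 0 0 0.26;0 0 0 0 0 0 0.26;0 0 0 0 0 0 0.26'
```

```text
t: 3.15
position: [561.3, 167.7, 77.3]
tool_rot: [-0.401, 3.116, 0.0]
wrist_force: [-0.4, -0.2, -0.1]
width: 16.4
t: 3.45
position: [561.2, 167.8, 77.3]
tool_rot: [0.401, -3.116, -0.0]
wrist_force: [-0.4, -0.1, -0.6]
width: 18.7
t: 3.75
position: [561.2, 167.7, 77.3]
tool_rot: [-0.401, 3.116, 0.0]
wrist_force: [0.7, 0.1, -0.1]
width: 22.3
```

```bash
python3 -m crank '0 0 0 0 0 0 0.19; 0 0 0 0 0 0 0.19; 0 0 -2 0 0 0 0.19;0 0 -4 0 0 0 0.19;0 0 -4 0 0 0 0.19';python3 -m crank '0 0 -1 0 0 0 0.19; 0 0 -2 0 0 0 0.19;0 0 -2 0 0 0 0.19'
```

```text
t: 4.25
position: [561.0, 167.7, 72.9]
tool_rot: [0.401, -3.115, 0.0]
wrist_force: [-0.1, 0.7, 0.4]
width: 16.3
t: 4.55
position: [561.3, 168.0, 71.6]
tool_rot: [-0.401, 3.115, 0.001]
wrist_force: [-1.4, -0.1, 4.1]
width: 16.1
```

```bash
python3 -m crank '0 0 0 0 0 0 0.22;0 0 0 0 0 0 0.22;0 0 0 0 0 0 0.22';python3 -m crank '0 0 0 0 0 0 0.26;0 0 0 0 0 0 0.26;0 0 0 0 0 0 0.26'
```

```text
t: 4.85
position: [561.4, 168.0, 71.5]
tool_rot: [-0.401, 3.115, 0.0]
wrist_force: [-1.1, 1.1, 3.3]
width: 19.0
t: 5.15
position: [561.4, 167.8, 71.4]
tool_rot: [-0.401, 3.115, 0.0]
wrist_force: [-0.6, 1.6, 3.1]
width: 22.2
```

```bash
python3 -m crank '0 0 0 0 0 0 0.29;0 0 0 0 0 0 0.29;0 0 0 0 0 0 0.29';python3 -m crank '0 0 0 0 0 0 0.32;0 0 0 0 0 0 0.32;0 0 0 0 0 0 0.32'
```

```text
t: 5.45
position: [561.3, 168.2, 71.3]
tool_rot: [-0.402, 3.115, 0.001]
wrist_force: [-0.8, 3.7, 1.9]
width: 24.6
t: 5.75
position: [561.3, 168.2, 71.3]
tool_rot: [-0.402, 3.116, 0.001]
wrist_force: [1.0, 4.8, 0.5]
width: 25.1
```

```bash
python3 -m crank '-0.4 1.5 0 0 0 0 0.30;-0.4 1.5 0 0 0 0 0.3;-0.4 1.5 0 0 0 0 0.3';python3 -m crank '0 0 0 0 0 0 0.32;0 0 0 0 0 0 0.34;0 0 0 0 0 0 0.34'
```

```text
t: 6.05
position: [561.2, 168.4, 71.3]
tool_rot: [-0.4, 3.115, -0.001]
wrist_force: [1.9, -0.7, 1.3]
width: 25.0
t: 6.35
position: [561.2, 168.6, 71.3]
tool_rot: [-0.4, 3.116, -0.001]
wrist_force: [2.3, -1.1, 1.6]
width: 25.4
```

The fingers stall at about 25.2 mm wide, so they touch both lips and the keeper is held without play. I'll ease off slightly and press the tab.

```bash
python3 -m crank '0 0 0 0 0 0 0.285;0 0 0 0 0 0 0.285;0 0 -3 0 0 0 0.285;0 0 -6 0 0 0 0.285;0 0 -8 0 0 0 0.285;0 0 -8 0 0 0 0.285;0 0 -8 0 0 0 0.285'
```

```text
t: 7.05
position: [561.9, 170.1, 69.8]
tool_rot: [-0.402, 3.114, 0.004]
wrist_force: [-12.2, -5.4, 48.5]
width: 24.0
```

Blocked: 48 N at z = 70. The spread tips (48 mm) must be landing on the carriage beside the 44 mm tab. I'll lift off and press with a narrower spread.

```bash
python3 -m crank '0 0 4 0 0 0 0.285;0 0 9 0 0 0 0.285;0 0 9 0 0 0 0.12;0 0 9 0 0 0 0.12; 0 0 9 0 0 0 0.12'
python3 - <<'E'
from h import *
s=manip.snapshot("scene");cv2.imwrite("pics/c3.png",cv2.resize(s[190:250,250:330],None,fx=10,fy=10,interpolation=cv2.INTER_CUBIC))
print(manip.observe()["wrist_force"])
E
```

```text
t: 7.55
position: [560.0, 169.3, 71.5]
tool_rot: [0.401, -3.114, 0.0]
wrist_force: [-0.6, -0.0, 1.6]
width: 10.2
[-1.5354153   0.38321731  1.53556346]
```

View pics/c3.png

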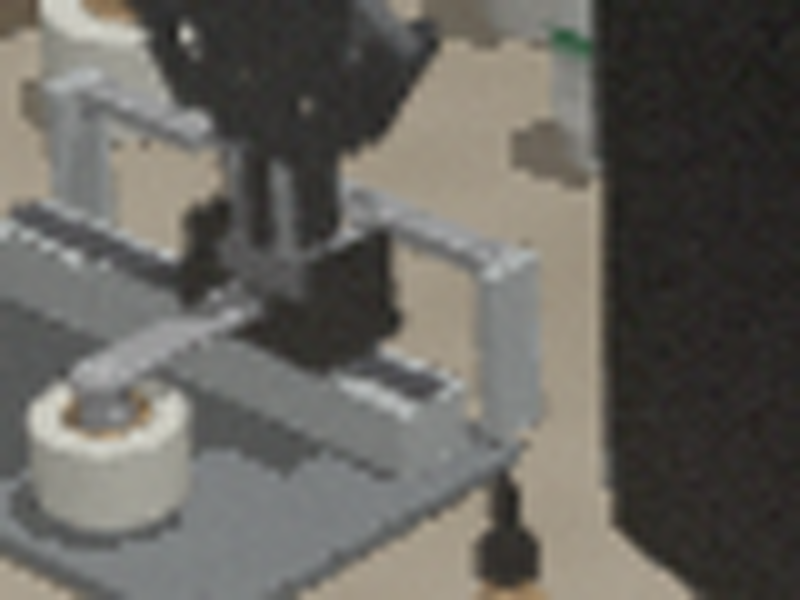

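```bash
python3 -m crank '0 -1 0 0 0 0 0.12;0 -1 -2 0 0 0 0.12;0 -1 -2 0 0 0 0.12';python3 -m crank '0 0 -2 0 0 0 0.12;0 0 -3 0 0 0 0.12;0 0 -3 0 0 0 0.12'
```

```text
t: 7.9
position: [560.6, 168.4, 70.0]
tool_rot: [0.401, -3.115, -0.0]
wrist_force: [-1.4, 0.9, 2.6]
width: 10.2
t: 8.2
position: [560.7, 168.3, 67.2]
tool_rot: [0.401, -3.115, -0.0]
wrist_force: [-2.0, 0.4, 4.4]
width: 10.0
```

```bash
python3 -m crank '0 0 -2 0 0 0 0.12;0 0 -3 0 0 0 0.12;0 0 -3 0 0 0 0.12;0 0 -3 0 0 0 0.12'
```

```text
t: 8.6
position: [560.7, 168.2, 64.3]
tool_rot: [0.401, -3.116, -0.0]
wrist_force: [-2.9, 0.9, 4.0]
width: 10.0
```

Now about 8 mm down at about 5 N. I'll start sliding gently.

```bash
python3 -m crank '-0.8 2.9 0 0 0 0 0.12;-1.5 5.8 0 0 0 0 0.12;-2.5 9.7 0 0 0 0 0.12;-3.3 12.6 0 0 0 0 0.12;-3.8 14.5 0 0 0 0 0.12'
python3 - <<'E'
from h import *
s=manip.snapshot("scene");cv2.imwrite("pics/c4.png",cv2.resize(s[190:250,250:330],None,fx=10,fy=10,interpolation=cv2.INTER_CUBIC))
o=manip.observe();print(o["wrist_force"],o["position"])
E
```

```text
t: 9.1
position: [556.8, 183.2, 64.2]
tool_rot: [0.402, -3.116, -0.0]
wrist_force: [-2.7, -2.0, 4.1]
width: 10.1
[-1.66814401 -1.64234993  3.72203118] [556.73511298 183.49535682  64.23963484]
```

View pics/c4.png

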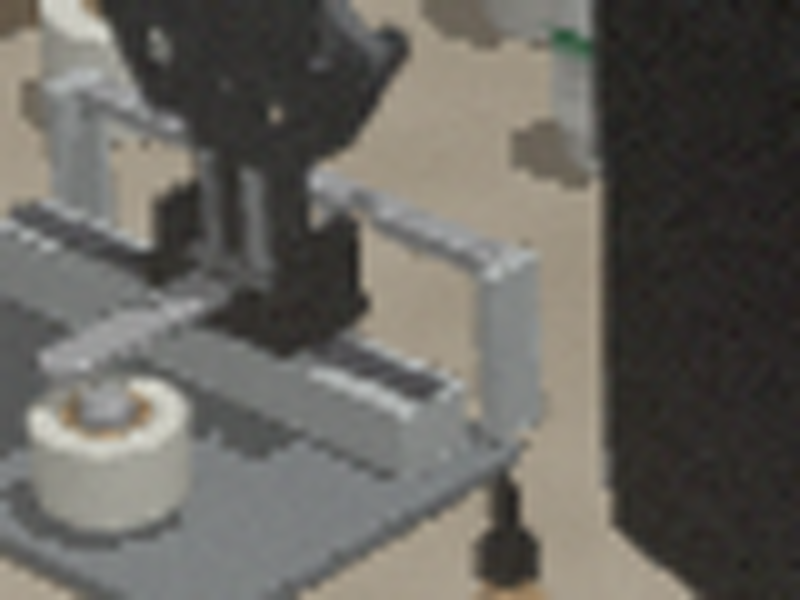

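```bash
python3 -m crank '-1.5 5.8 0 0 0 0 0.12;-3.1 11.6 0 0 0 0 0.12;-4.6 17.4 0 0 0 0 0.12;-6.1 23.2 0 0 0 0 0.12;-7.6 29 0 0 0 0 0.12;-9.2 34.8 0 0 0 0 0.12;-10.7 40.6 0 0 0 0 0.12;-12.2 46.4 0 0 0 0 0.12;-13.2 50.3 0 0 0 0 0.12;-13.5 51.3 0 0 0 0 0.12;-13.5 51.3 0 0 0 0 0.12'
python3 - <<'E'
from h import *
s=manip.snapshot("scene");cv2.imwrite("pics/c5.png",cv2.resize(s[190:250,230:310],None,fx=10,fy=10,interpolation=cv2.INTER_CUBIC))
o=manip.observe();print(o["wrist_force"],o["position"])
E
```

```text
t: 10.25
position: [543.3, 234.9, 64.3]
tool_rot: [-0.402, 3.116, 0.001]
wrist_force: [-2.3, 0.7, 3.8]
width: 10.4
[-2.33698382  0.62997651  4.71899932] [543.34943212 234.77557475  64.33403542]
```

View pics/c5.png

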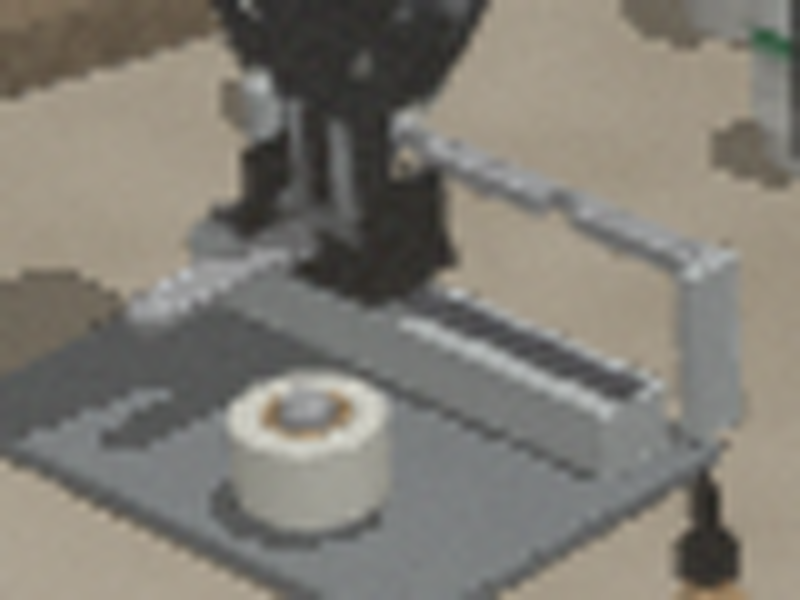

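```bash
python3 -m crank '0 0 1.5 0 0 0 0.12;0 0 3 0 0 0 0.12;0 0 3 0 0 0 0.12';python3 -m crank '0 0 1 0 0 0 0.12;0 0 2 0 0 0 0.12;0 0 2 0 0 0 0.12';python3 -m crank '0 0 1 0 0 0 0.12;0 0 1.5 0 0 0 0.12;0 0 1.5 0 0 0 0.12'
```

```text
t: 10.6
position: [543.8, 234.2, 67.5]
tool_rot: [-0.401, 3.115, 0.001]
wrist_force: [-1.2, 0.6, 1.9]
width: 10.2
t: 10.9
position: [543.9, 233.6, 69.2]
tool_rot: [-0.4, 3.115, -0.001]
wrist_force: [-0.2, 0.7, 0.8]
width: 10.3
t: 11.2
position: [543.6, 234.0, 70.8]
tool_rot: [-0.401, 3.116, 0.0]
wrist_force: [0.4, -0.1, -0.4]
width: 10.4
```

The force fell to zero at z = 71, where the tab would still press if it were up, so it has probably not snapped. I'll compare the keeper's position in the image.

```bash
python3 -m crank '0 0 15 0 0 0 0.12;0 0 40 0 0 0 0.12;0 0 60 0 0 0 0.12;0 0 60 0 0 0 0.12'
python3 - <<'E'
from h import *
s=manip.snapshot("scene");cv2.imwrite("pics/s6.png",s);cv2.imwrite("pics/c6.png",cv2.resize(s[185:245,230:310],None,fx=10,fy=10,interpolation=cv2.INTER_CUBIC))
x=np.load("stand.npy")
for q in (60,65,70,75):
  print(q,(proj("scene",T(x,[(45,-35+q,72),(31,-57+q,72),(31,-13+q,72),(81,35,73),(81,-35,73)]))-[230,185])*10)
E
```

```text
t: 11.6
position: [545.7, 235.0, 134.8]
tool_rot: [-0.4, 3.11, 0.004]
wrist_force: [-0.1, -1.5, 0.5]
width: 10.2
60 [[360.10760747 229.93307531]
 [376.28800867 265.67318189]
 [284.15539884 225.52642822]
 [415.39101206 179.28700627]
 [563.97621733 241.78379866]]
65 [[349.6595025  225.42429389]
 [365.69296109 261.05658222]
 [273.84105276 221.03172474]
 [415.39101206 179.28700627]
 [563.97621733 241.78379866]]
70 [[339.2430761  220.92912023]
 [355.13044793 256.45410998]
 [263.55782184 216.5505342 ]
 [415.39101206 179.28700627]
 [563.97621733 241.78379866]]
75 [[328.85816884 216.44748613]
 [344.60030325 251.86569332]
 [253.3055505  212.08278924]
 [415.39101206 179.28700627]
 [563.97621733 241.78379866]]
```

View pics/c6.png

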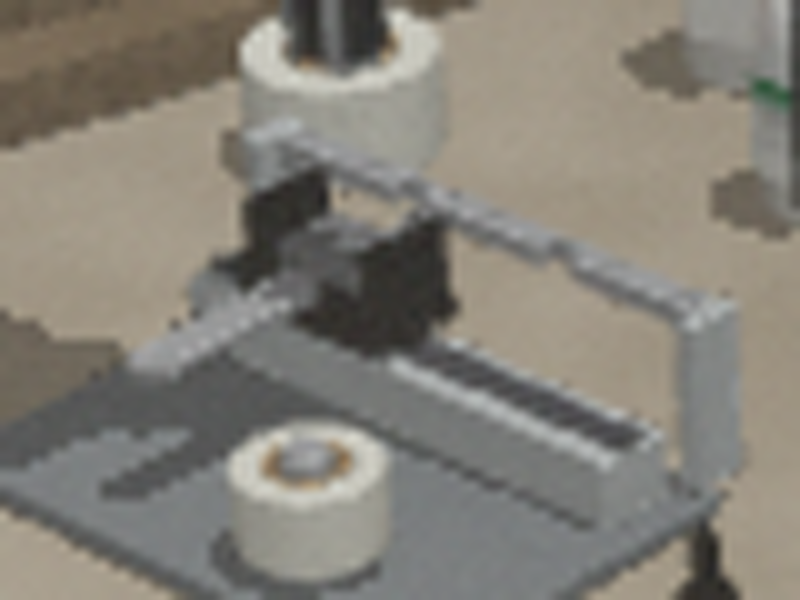

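```bash
python3 - <<'E'
from h import *
a=cv2.imread("pics/scene0.png",0).astype(np.float32);b=cv2.imread("pics/s6.png",0).astype(np.float32)
x=np.load("stand.npy")
# carriage right part + tongue patch
for (u0,v0,u1,v1) in [(276,208,292,226),(280,208,292,224),(266,206,292,226)]:
    best=[]
    t=a[v0:v1,u0:u1]
    k=8
    T8=cv2.resize(t,None,fx=k,fy=k,interpolation=cv2.INTER_CUBIC)
    r=b[v0-15:v1+4,u0-25:u1-5];R8=cv2.resize(r,None,fx=k,fy=k,interpolation=cv2.INTER_CUBIC)
    m=cv2.matchTemplate(R8,T8,cv2.TM_CCOEFF_NORMED);_,mx,_,l=cv2.minMaxLoc(m)
    print(mx,(l[0]/k-25,l[1]/k-15))
p=[proj("scene",T(x,[(25,-60+q,55)]))[0] for q in (0,60,65,70,75)]
print(np.array(p)-p[0])
E
```

```text
0.9541516304016113 (-14.125, -6.0)
0.9763981103897095 (-14.125, -6.0)
0.9228916168212891 (-14.125, -6.0)
[[  0.           0.        ]
 [-12.94137819  -5.7448154 ]
 [-13.99824853  -6.21398321]
 [-15.05187846  -6.68171429]
 [-16.10228446  -7.14801596]]
```

The keeper is at about 65 mm, so it needs roughly 5 mm more. I'll go back just above the tab and nudge the lip in +y until it snaps.

```bash
python3 -m crank '-0.4 -0.4 -30 0 0 0 0.12;-0.4 -0.4 -55 0 0 0 0.12;-0.5 -0.4 -61.5 0 0 0 0.12;-0.5 -0.4 -61.5 0 0 0 0.12;-0.5 -0.4 -61.5 0 0 0 0.12';python3 -m crank '-0.5 2 0 0 0 0 0.12;-1 4 0 0 0 0 0.12;-1.3 5 0 0 0 0 0.12;-1.3 5 0 0 0 0 0.12'
```

```text
t: 12.15
position: [543.6, 233.8, 69.9]
tool_rot: [-0.401, 3.115, 0.0]
wrist_force: [0.5, -0.5, 0.5]
width: 10.4
t: 12.55
position: [541.9, 239.1, 69.7]
tool_rot: [-0.402, 3.115, 0.001]
wrist_force: [0.4, 0.2, -0.3]
width: 10.4
```

```bash
python3 -m crank '-0.3 1 0 0 0 0 0.12;-0.3 1 0 0 0 0 0.12';python3 -m crank '-0.3 1 0 0 0 0 0.12;-0.3 1 0 0 0 0 0.12';python3 -m crank '-0.3 1 0 0 0 0 0.12;-0.3 1 0 0 0 0 0.12'
```

```text
t: 12.75
position: [541.4, 239.8, 69.3]
tool_rot: [-0.401, 3.116, 0.0]
wrist_force: [-0.1, 0.2, 1.2]
width: 10.2
t: 12.95
position: [541.2, 240.5, 69.2]
tool_rot: [-0.401, 3.116, -0.0]
wrist_force: [-0.2, -0.5, 0.6]
width: 10.5
t: 13.15
position: [540.9, 241.4, 69.4]
tool_rot: [0.401, -3.116, 0.0]
wrist_force: [0.3, -1.1, 3.3]
width: 10.4
```

The z force jumped to 3.3 N, so the tab has likely snapped up against the fingers. I'll lift to check.

```bash
python3 -m crank '0 0 0 0 0 0 0.12;0 0 2 0 0 0 0.12;0 0 12 0 0 0 0.12;0 0 40 0 0 0 0.12;0 0 70 0 0 0 0.12;0 0 70 0 0 0 0.12'
python3 - <<'E'
from h import *
s=manip.snapshot("scene");cv2.imwrite("pics/s7.png",s);cv2.imwrite("pics/c7.png",cv2.resize(s[185:245,230:310],None,fx=10,fy=10,interpolation=cv2.INTER_CUBIC))
a=cv2.imread("pics/scene0.png",0).astype(np.float32);b=cv2.imread("pics/s7.png",0).astype(np.float32)
u0,v0,u1,v1=280,208,292,224;k=8;f=lambda i:cv2.resize(i,None,fx=k,fy=k,interpolation=cv2.INTER_CUBIC)
m=cv2.matchTemplate(f(b[v0-15:v1+4,u0-25:u1-5]),f(a[v0:v1,u0:u1]),cv2.TM_CCOEFF_NORMED);_,mx,_,l=cv2.minMaxLoc(m);print(mx,l[0]/k-25,l[1]/k-15)
E
```

```text
t: 13.75
position: [543.4, 243.3, 144.0]
tool_rot: [-0.401, 3.108, 0.005]
wrist_force: [0.4, 0.1, 0.5]
width: 10.3
0.9817315936088562 -14.5 -6.25
```

View pics/c7.png

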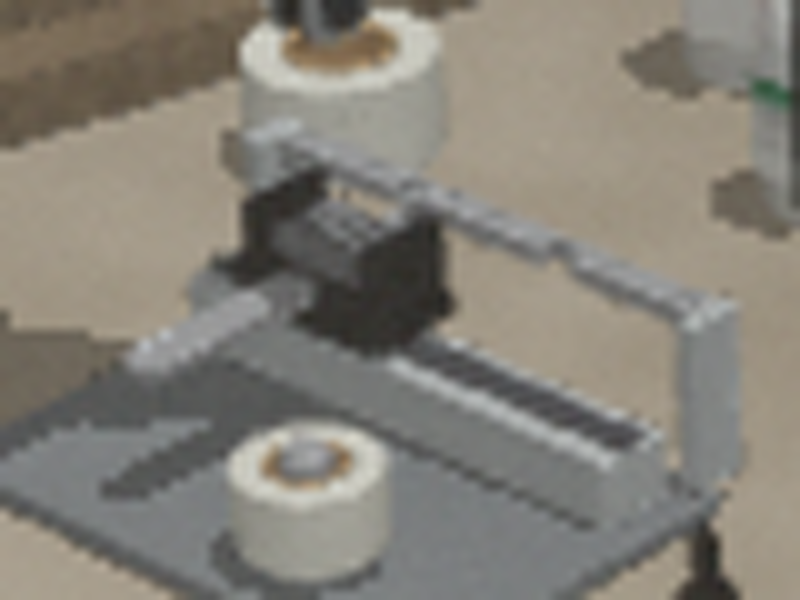

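The tab is up, showing its ribs at (335,235) in the crop, and the keeper is locked in the next notch with the tongue clear. Next I get the roll's position.

```bash
python3 - <<'E'
from h import *
x=np.load("stand.npy")
print(unproj("scene",(230+308/10,185+464/10),46))
print("spindle from scene",unproj("scene",(230+306/10,185+458/10),52))
t=manip.snapshot("top");cv2.imwrite("pics/t7.png",cv2.resize(t[240:310,200:290],None,fx=8,fy=8,interpolation=cv2.INTER_CUBIC))
s=cv2.imread("pics/s7.png").copy()
k=8;S=cv2.resize(s[215:255,245:285],None,fx=14,fy=14,interpolation=cv2.INTER_CUBIC)
th=np.linspace(0,6.28,80)
c=T(x,[(-40,-35,0)])[0]
for z in(16,46):
  P=proj("scene",np.c_[c[0]+26*np.cos(th),c[1]+26*np.sin(th),0*th+z])
  for u,v in P: cv2.circle(S,(int((u-245+.5)*14),int((v-215+.5)*14)),1,(0,0,255),-1)
cv2.imwrite("pics/c8.png",S)
E
```

```text
[475.93051291 141.07951036  46.        ]
spindle from scene [472.68339924 135.63869607  52.        ]
```

View pics/c8.png

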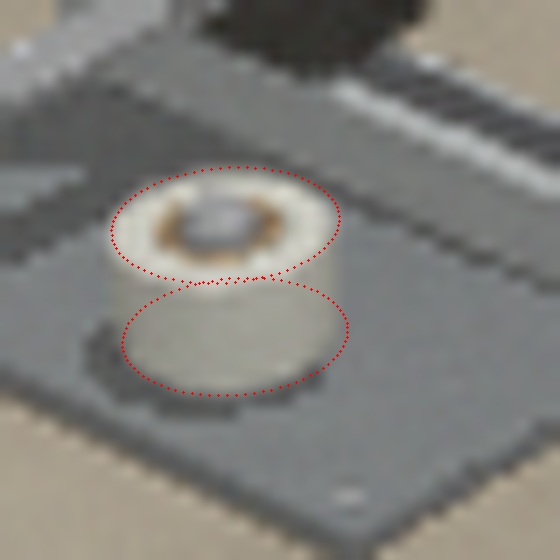

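View pics/t7.png

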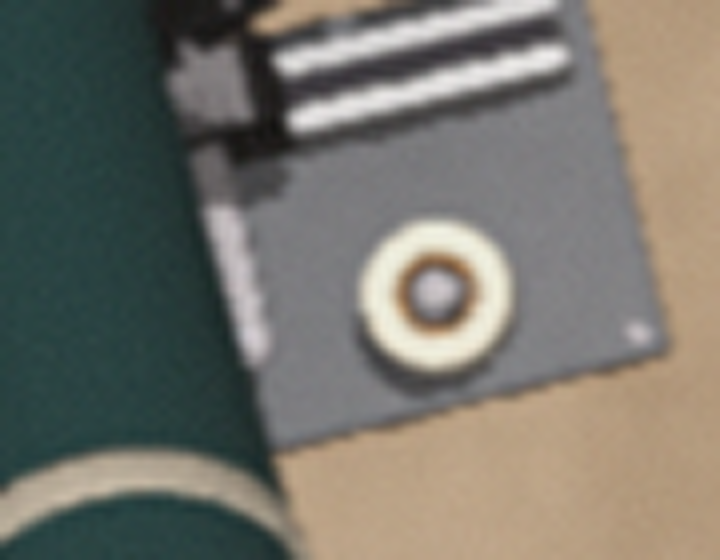

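```bash
python3 -m crank '-6 -9 0 0 0 -0.14 0.5; -12 -18 0 0 0 -0.28 0.8; -18 -27 0 0 0 -0.42 0.8; -24 -36 0 0 0 -0.57 0.8; -30 -45 0 0 0 -0.71 0.8; -36 -54 0 0 0 -0.86 0.8; -42 -63 0 0 0 -1 0.8;-48 -72 0 0 0 -1.14 0.8; -54 -81 0 0 0 -1.29 0.8; -60 -90 0 0 0 -1.43 0.8; -65 -96 0 0 0 -1.571 0.8; -65 -96 0 0 0 -1.571 0.8'; python3 -m crank '0 0 0 0 0 0 0.8;0 0 0 0 0 0 0.8'
```

```text
t: 15.05
position: [474.4, 144.7, 138.3]
tool_rot: [-1.921, -2.485, 0.004]
wrist_force: [0.4, 0.6, -0.5]
width: 68.3
t: 15.25
position: [475.9, 146.1, 139.0]
tool_rot: [-1.916, -2.49, 0.0]
wrist_force: [0.1, 0.4, 0.6]
width: 68.3
```

```bash
python3 -m crank '1 1 -30 0 0 0 0.8; 1 1 -60 0 0 0 0.8; 1 1 -80 0 0 0 0.8; 1 1 -80 0 0 0 0.8;1 1 -80 0 0 0 0.8'
python3 - <<'E'
from h import *
o=manip.observe();print(o["position"],o["wrist_force"])
s=manip.snapshot("scene");cv2.imwrite("pics/c9.png",cv2.resize(s[190:250,230:310],None,fx=10,fy=10,interpolation=cv2.INTER_CUBIC))
E
```

```text
t: 15.75
position: [477.1, 146.6, 59.4]
tool_rot: [1.919, 2.487, -0.001]
wrist_force: [-0.1, 0.9, 1.2]
width: 68.4
[477.14260835 146.57743048  59.37439841] [-0.08927785  0.8750094   1.22546874]
```

View pics/c9.png

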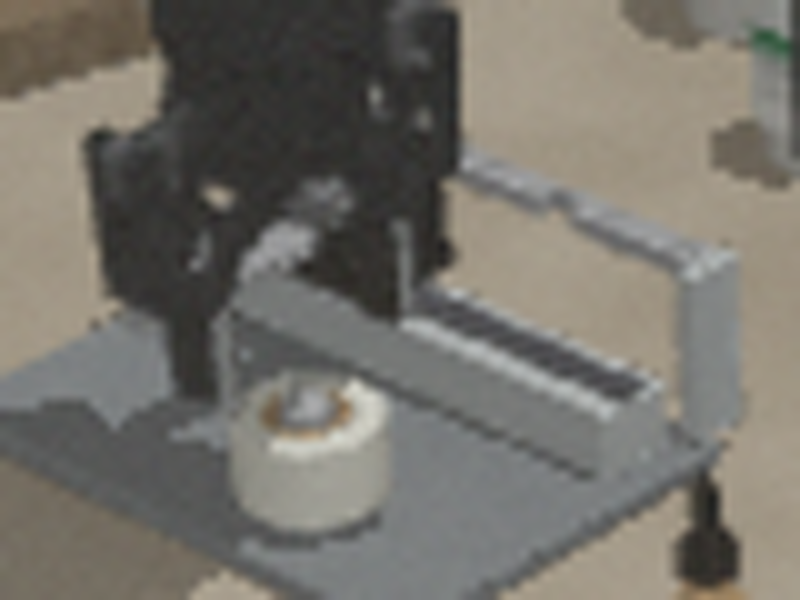

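```bash
python3 -m crank '0 0 -15 0 0 0 0.8; 0 0 -30 0 0 0 0.8; 0 0 -40 0 0 0 0.8; 0 0 -45 0 0 0 0.8;0 0 -45 0 0 0 0.8' 20
python3 -m crank '0 0 0 0 0 0 0.7; 0 0 0 0 0 0 0.62; 0 0 0 0 0 0 0.58; 0 0 0 0 0 0 0.55;0 0 0 0 0 0 0.5;0 0 0 0 0 0 0.5;0 0 0 0 0 0 0.5' 20
```

```text
t: 16.3
position: [476.2, 146.3, 13.3]
tool_rot: [-1.92, -2.486, 0.003]
wrist_force: [-0.3, 0.8, 0.2]
width: 68.4
t: 17.0
position: [477.5, 146.8, 14.9]
tool_rot: [1.919, 2.486, 0.002]
wrist_force: [-0.7, -0.3, 6.5]
width: 51.1
```

```bash
python3 -m crank '0 0 4 0 0 0 0.45; 0 0 10 0 0 0 0.45; 0 0 18 0 0 0 0.45; 0 0 28 0 0 0 0.45;0 0 40 0 0 0 0.45;0 0 55 0 0 0 0.45;0 0 75 0 0 0 0.45;0 0 95 0 0 0 0.45;0 0 95 0 0 0 0.45' 25
python3 - <<'E'
from h import *
o=manip.observe();print(o["position"],o["wrist_force"])
s=manip.snapshot("scene");cv2.imwrite("pics/c10.png",cv2.resize(s[165:255,220:320],None,fx=6,fy=6,interpolation=cv2.INTER_CUBIC))
E
```

```text
t: 17.9
position: [477.4, 146.9, 111.9]
tool_rot: [1.92, 2.486, 0.005]
wrist_force: [0.5, 0.4, -0.7]
width: 50.6
[477.41001466 146.86145381 111.86472673] [ 0.54522425  0.36352311 -0.73956399]
```

View pics/c10.png

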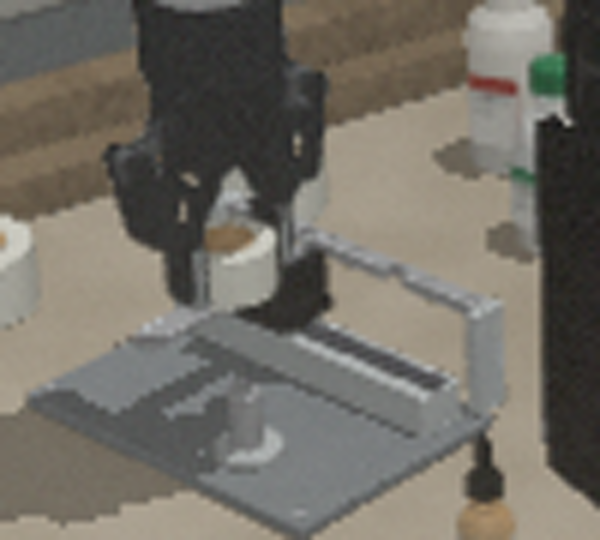

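```bash
python3 - <<'E'
from h import *
for p,z in(((297,238),0),((400,238),0),((297,208),300),((391,240),150),((391,240),250)):print(p,z,unproj("top",p,z))
E
```

```text
(297, 238) 0 [598.47940259  31.36672538   0.        ]
(400, 238) 0 [ 600.17278515 -270.77812962    0.        ]
(297, 208) 300 [608.51154706  20.63975393 300.        ]
(391, 240) 150 [ 561.81145277 -226.2465482   150.        ]
(391, 240) 250 [ 540.3365249 -214.2323447  250.       ]
```

```bash
python3 -m crank '-10 -10 20 0 0 0 0.45; -20 -30 40 0 0 0 0.45; -30 -55 45 0 0 0 0.45; -38 -85 45 0 0 0 0.45; -45 -115 45 0 0 0 0.45; -47 -150 45 0 0 0 0.45; -48 -185 45 0 0 0 0.45; -48 -220 45 0 0 0 0.45; -48 -255 45 0 0 0 0.45; -46 -290 45 0 0 0 0.45; -44 -325 45 0 0 0 0.45; -42 -360 45 0 0 0 0.45'
python3 -m crank '3 -25 0 0 0 0 0.45; 5 -45 0 0 0 0 0.45; 7 -58 -20 0 0 0 0.45; 7 -64 -40 0 0 0 0.45; 7 -64 -60 0 0 0 0.45; 7 -64 -80 0 0 0 0.45;7 -64 -90 0 0 0 0.45;7 -64 -90 0 0 0 0.45'
python3 - <<'E'
from h import *
o=manip.observe();print(o["position"],o["wrist_force"])
s=manip.snapshot("scene");cv2.imwrite("pics/c11.png",cv2.resize(s[230:370,260:440],None,fx=4,fy=4,interpolation=cv2.INTER_CUBIC))
E
```

```text
t: 19.15
position: [433.5, -214.1, 153.4]
tool_rot: [-1.918, -2.485, 0.001]
wrist_force: [1.0, 0.5, -0.4]
width: 50.6
t: 19.95
position: [440.2, -276.5, 62.7]
tool_rot: [-1.917, -2.483, 0.002]
wrist_force: [0.4, 0.2, -1.0]
width: 50.5
[ 440.24205121 -276.52062971   62.65775649] [ 0.43744024  0.23583858 -1.01958269]
```

View pics/c11.png

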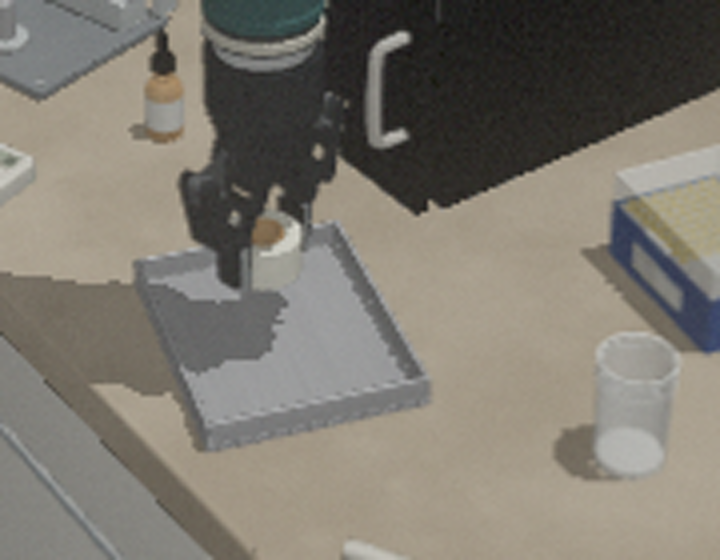

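```bash
python3 -m crank '0 0 -15 0 0 0 0.45; 0 0 -30 0 0 0 0.45; 0 0 -42 0 0 0 0.45; 0 0 -48 0 0 0 0.45;0 0 -51 0 0 0 0.45;0 0 -51 0 0 0 0.45'; python3 -m crank '0 0 -1 0 0 0 0.45; 0 0 -2 0 0 0 0.45;0 0 -2 0 0 0 0.45'; python3 -m crank '0 0 -1 0 0 0 0.45; 0 0 -2 0 0 0 0.45;0 0 -2 0 0 0 0.45'
```

```text
t: 20.6
position: [441.6, -277.4, 12.9]
tool_rot: [-1.92, -2.486, 0.0]
wrist_force: [-0.1, -0.6, -0.9]
width: 50.5
t: 20.9
position: [442.0, -277.4, 11.5]
tool_rot: [1.919, 2.486, 0.0]
wrist_force: [0.7, 0.3, -0.6]
width: 50.4
t: 21.2
position: [441.8, -277.3, 9.2]
tool_rot: [-1.92, -2.487, -0.0]
wrist_force: [-0.8, 0.6, -0.9]
width: 50.9
```

```bash
python3 -m crank '0 0 -1 0 0 0 0.45; 0 0 -2 0 0 0 0.45;0 0 -2 0 0 0 0.45'; python3 -m crank '0 0 -1 0 0 0 0.45;0 0 -1 0 0 0 0.45';python3 -m crank '0 0 -1 0 0 0 0.45;0 0 -1 0 0 0 0.45'
```

```text
t: 21.5
position: [441.7, -277.3, 7.1]
tool_rot: [-1.92, -2.487, 0.0]
wrist_force: [0.2, 0.0, -0.8]
width: 50.8
t: 21.7
position: [441.7, -277.3, 6.2]
tool_rot: [-1.92, -2.487, 0.0]
wrist_force: [-0.9, 0.0, -1.0]
width: 51.0
t: 21.9
position: [441.8, -277.3, 5.2]
tool_rot: [-1.92, -2.487, 0.0]
wrist_force: [0.6, 0.5, -0.9]
width: 50.7
```

```bash
python3 -m crank '0 0 -1 0 0 0 0.45;0 0 -1 0 0 0 0.45'; python3 -m crank '0 0 -1 0 0 0 0.45;0 0 -1 0 0 0 0.45';python3 - <<'E'
from h import *
o=manip.observe();print(o["position"],o["wrist_force"])
s=manip.snapshot("scene");cv2.imwrite("pics/c12.png",cv2.resize(s[270:350,285:385],None,fx=7,fy=7,interpolation=cv2.INTER_CUBIC))
E
```

```text
t: 22.1
position: [441.8, -277.3, 4.2]
tool_rot: [-1.92, -2.487, 0.0]
wrist_force: [0.5, 0.2, -0.5]
width: 50.5
t: 22.3
position: [441.8, -277.3, 3.2]
tool_rot: [-1.92, -2.487, 0.0]
wrist_force: [-0.3, 0.5, -0.6]
width: 50.8
[ 441.78075942 -277.29108689    3.16320255] [-0.29852488  0.49181289 -0.61446408]
```

View pics/c12.png

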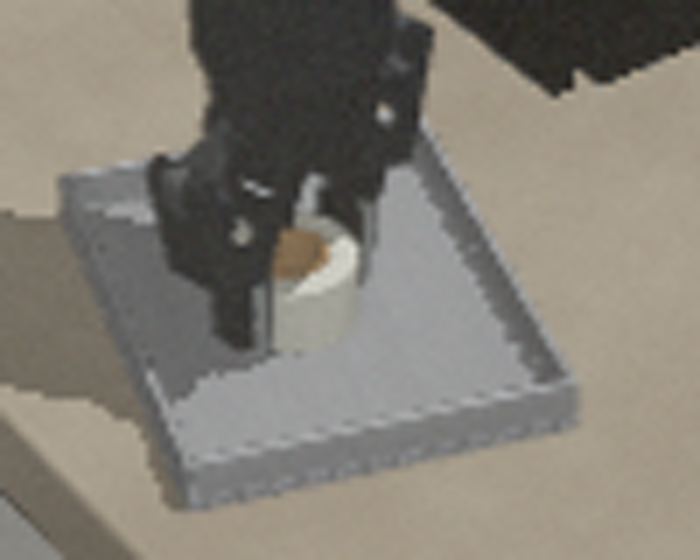

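```bash
python3 -m crank '0 0 -0.8 0 0 0 0.45;0 0 -0.8 0 0 0 0.45'; python3 -m crank '0 0 -0.8 0 0 0 0.45;0 0 -0.8 0 0 0 0.45'
```

```text
t: 22.55
position: [441.9, -277.4, 3.0]
tool_rot: [1.92, 2.487, 0.001]
wrist_force: [-0.9, 0.7, 4.6]
width: 50.5
t: 22.75
position: [441.9, -277.4, 2.9]
tool_rot: [-1.92, -2.486, -0.002]
wrist_force: [-3.1, 2.0, 13.5]
width: 50.8
```

Touchdown. I'll relieve the pressure and open.

```bash
python3 -m crank '0 0 0.9 0 0 0 0.5;0 0 0.9 0 0 0 0.58;0 0 0.9 0 0 0 0.62;0 0 0.9 0 0 0 0.66;0 0 0.9 0 0 0 0.75;0 0 0.9 0 0 0 0.8;0 0 0.9 0 0 0 0.8'; python3 -m crank '0 0 10 0 0 0 0.8;0 0 25 0 0 0 0.8;0 0 45 0 0 0 0.8;0 0 80 0 0 0 0.8;0 0 120 0 0 0 0.8;0 0 140 0 0 0 0.8'
python3 - <<'E'
from h import *
o=manip.observe();print(o["position"],o["wrist_force"])
s=manip.snapshot("scene");cv2.imwrite("pics/c13.png",cv2.resize(s[260:350,285:385],None,fx=6,fy=6,interpolation=cv2.INTER_CUBIC))
E
```

```text
t: 23.45
position: [441.8, -277.4, 2.5]
tool_rot: [-1.92, -2.487, 0.0]
wrist_force: [-0.3, 0.6, 0.2]
width: 68.5
t: 24.05
position: [442.9, -278.5, 146.7]
tool_rot: [1.918, 2.482, 0.002]
wrist_force: [0.6, -0.1, 0.9]
width: 68.4
[ 442.89408061 -278.45273353  146.70076948] [ 0.62270888 -0.12292426  0.94311839]
```

View pics/c13.png

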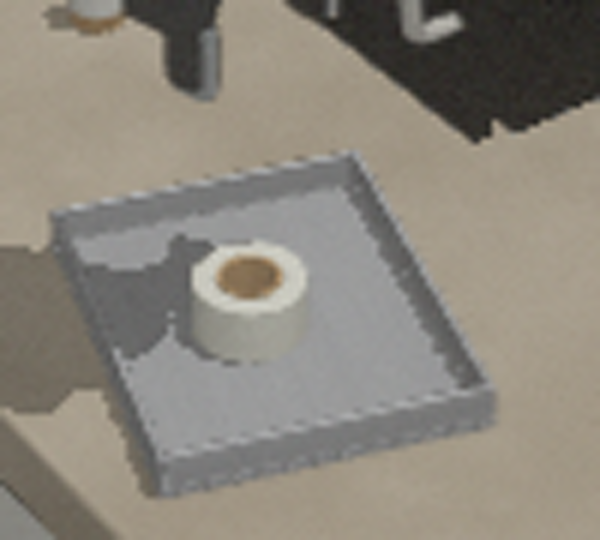

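The roll lies flat in the tray, centred at about (248,300) in the crop. I'll go back to the keeper the same way.

```bash
python3 -m crank '-3 35 5 0 0 0.1 0.5; -5 70 5 0 0 0.2 0.12; -7 108 5 0 0 0.35 0.12; -8 146 5 0 0 0.5 0.12; -8 184 5 0 0 0.64 0.12; -8 222 5 0 0 0.78 0.12; -8 260 5 0 0 0.92 0.12; -5 298 5 0 0 1.06 0.12; 5 334 5 0 0 1.2 0.12; 20 368 5 0 0 1.34 0.12; 38 400 5 0 0 1.46 0.12; 58 432 5 0 0 1.571 0.12'
python3 -m crank '15 28 0 0 0 0 0.12; 30 55 0 0 0 0 0.12; 42 72 0 0 0 0 0.12; 44 75.5 -10 0 0 0 0.12;44 75.5 -30 0 0 0 0.12;44 75.5 -30 0 0 0 0.12;44 75.5 -30 0 0 0 0.12'
```

```text
t: 25.3
position: [500.2, 155.9, 148.6]
tool_rot: [-0.409, 3.114, 0.0]
wrist_force: [0.8, 0.4, -0.5]
width: 10.2
t: 26.0
position: [543.2, 228.8, 117.4]
tool_rot: [0.399, -3.115, 0.002]
wrist_force: [0.5, 0.2, 0.8]
width: 10.0
```

```bash
python3 -m crank '0.6 1.3 -20 0 0 0 0.12; 0.6 1.3 -36 0 0 0 0.12;0.6 1.3 -41 0 0 0 0.12;0.6 1.3 -41 0 0 0 0.12'
python3 - <<'E'
from h import *
o=manip.observe();print(o["position"],o["wrist_force"])
s=manip.snapshot("scene");cv2.imwrite("pics/c14.png",cv2.resize(s[185:245,230:310],None,fx=10,fy=10,interpolation=cv2.INTER_CUBIC))
E
```

```text
t: 26.4
position: [543.9, 230.8, 76.0]
tool_rot: [0.4, -3.114, 0.001]
wrist_force: [-0.2, -0.4, -0.3]
width: 10.4
[543.91883913 230.84876734  75.98523575] [-0.18279812 -0.42560814 -0.27901569]
```

View pics/c14.png

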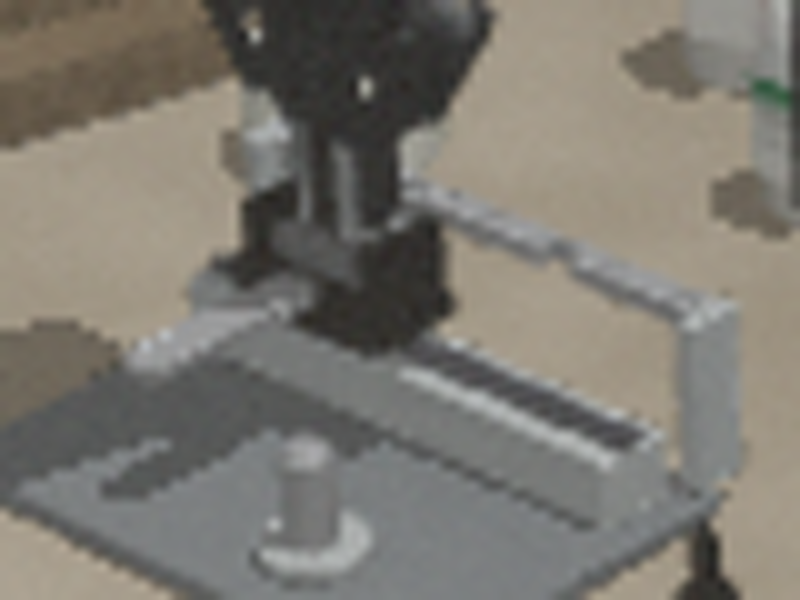

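The fingers sit between the lips at about (350,220). I'll press.

```bash
python3 -m crank '0 0 -3 0 0 0 0.12; 0 0 -6 0 0 0 0.12;0 0 -6 0 0 0 0.12'; python3 -m crank '0 0 -2 0 0 0 0.12;0 0 -3 0 0 0 0.12;0 0 -3 0 0 0 0.12';python3 -m crank '0 0 -2 0 0 0 0.12;0 0 -3 0 0 0 0.12;0 0 -3 0 0 0 0.12'
```

```text
t: 26.75
position: [545.0, 231.6, 70.9]
tool_rot: [-0.401, 3.115, 0.001]
wrist_force: [-0.6, 0.4, 3.0]
width: 10.0
t: 27.05
position: [545.0, 231.6, 67.9]
tool_rot: [-0.401, 3.115, 0.001]
wrist_force: [1.1, -0.6, 2.7]
width: 10.3
t: 27.35
position: [545.0, 231.6, 64.8]
tool_rot: [-0.401, 3.115, 0.0]
wrist_force: [0.7, -0.1, 4.5]
width: 10.3
```

```bash
python3 -m crank '0.8 -2.9 -0.5 0 0 0 0.12;1.5 -5.8 -0.5 0 0 0 0.12;2.5 -9.7 -0.5 0 0 0 0.12;3.3 -12.6 -0.5 0 0 0 0.12;3.8 -14.5 -0.5 0 0 0 0.12;3.8 -14.5 -0.5 0 0 0 0.12'
python3 - <<'E'
from h import *
o=manip.observe();print(o["position"],o["wrist_force"])
s=manip.snapshot("scene");cv2.imwrite("pics/c15.png",cv2.resize(s[185:245,240:320],None,fx=10,fy=10,interpolation=cv2.INTER_CUBIC))
E
```

```text
t: 27.95
position: [548.9, 216.3, 64.3]
tool_rot: [-0.4, 3.115, -0.001]
wrist_force: [3.4, -0.2, 5.2]
width: 9.9
[548.85565677 216.25099055  64.25733136] [ 3.41160725 -0.17469701  5.19107956]
```

View pics/c15.png

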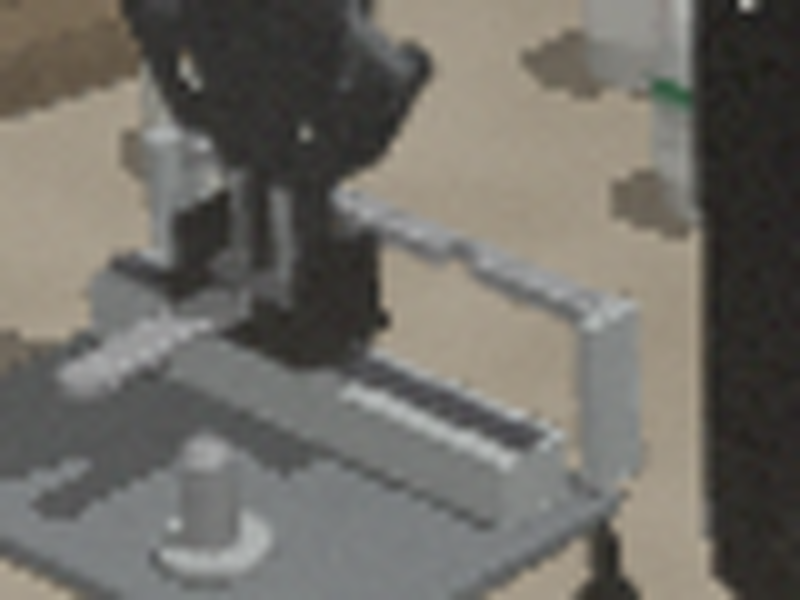

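```bash
python3 -m crank '1.5 -5.8 0 0 0 0 0.12;3.1 -11.6 0 0 0 0 0.12;4.6 -17.4 0 0 0 0 0.12;6.1 -23.2 0 0 0 0 0.12;7.6 -29 0 0 0 0 0.12;9.2 -34.8 0 0 0 0 0.12;10.7 -40.6 0 0 0 0 0.12;12 -45.5 0 0 0 0 0.12;12.6 -47.9 0 0 0 0 0.12;12.6 -47.9 0 0 0 0 0.12'
python3 - <<'E'
from h import *
o=manip.observe();print(o["position"],o["wrist_force"])
s=manip.snapshot("scene");cv2.imwrite("pics/s16.png",s);cv2.imwrite("pics/c16.png",cv2.resize(s[185:245,240:320],None,fx=10,fy=10,interpolation=cv2.INTER_CUBIC))
a=cv2.imread("pics/scene0.png",0).astype(np.float32);b=cv2.imread("pics/s16.png",0).astype(np.float32)
u0,v0,u1,v1=280,212,292,226;k=8;f=lambda i:cv2.resize(i,None,fx=k,fy=k,interpolation=cv2.INTER_CUBIC)
m=cv2.matchTemplate(f(b[v0-9:v1+4,u0-15:u1+5]),f(a[v0:v1,u0:u1]),cv2.TM_CCOEFF_NORMED);_,mx,_,l=cv2.minMaxLoc(m);print(mx,l[0]/k-15,l[1]/k-9)
E
```

```text
t: 29.0
position: [561.0, 168.0, 64.1]
tool_rot: [-0.4, 3.116, -0.001]
wrist_force: [3.5, -0.0, 4.0]
width: 10.3
[561.03817537 168.04000477  64.07777141] [ 3.51329297 -0.02014298  4.01374929]
0.8798885941505432 -0.375 -0.125
```

View pics/c16.png

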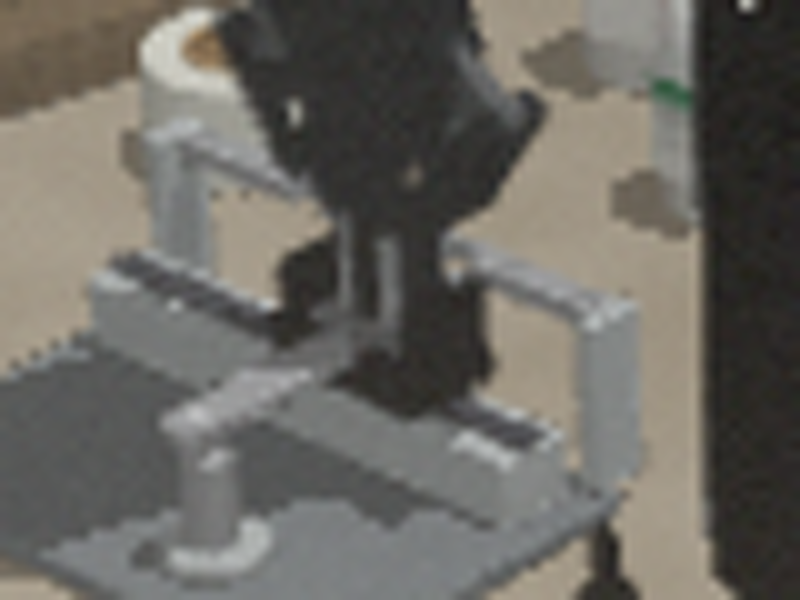

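The image shift is about -0.4 px, so the keeper is roughly 2 mm from its starting place. I'll ease the tab up and watch the force.

```bash
python3 -m crank '0 0 1.5 0 0 0 0.12;0 0 3 0 0 0 0.12;0 0 3 0 0 0 0.12';python3 -m crank '0 0 1.5 0 0 0 0.12;0 0 3 0 0 0 0.12;0 0 3 0 0 0 0.12'
```

```text
t: 29.35
position: [560.4, 168.9, 67.1]
tool_rot: [0.401, -3.115, 0.0]
wrist_force: [2.6, 0.0, 2.8]
width: 10.3
t: 29.65
position: [559.4, 169.1, 69.4]
tool_rot: [0.402, -3.113, 0.0]
wrist_force: [1.2, 0.3, -0.3]
width: 10.5
```

Not snapped yet. I'll nudge toward -y against the lip in small steps.

```bash
python3 -m crank '0.5 -1.5 0 0 0 0 0.12;0.8 -3 0 0 0 0 0.12;0.8 -3 0 0 0 0 0.12';python3 -m crank '0.3 -1 0 0 0 0 0.12;0.3 -1 0 0 0 0 0.12';python3 -m crank '0.3 -1 0 0 0 0 0.12;0.3 -1 0 0 0 0 0.12'
```

```text
t: 29.95
position: [561.0, 165.9, 70.0]
tool_rot: [0.401, -3.115, -0.0]
wrist_force: [-2.0, 0.4, 3.1]
width: 10.2
t: 30.15
position: [561.6, 164.9, 70.0]
tool_rot: [0.401, -3.115, 0.0]
wrist_force: [-2.1, 0.7, 2.1]
width: 10.3
t: 30.35
position: [562.1, 163.8, 70.1]
tool_rot: [0.401, -3.116, 0.0]
wrist_force: [-3.4, 0.4, 3.5]
width: 10.2
```

Fz is about 3 N at z = 70, so the tab is up. I'll lift and look.

```bash
python3 -m crank '0 0 3 0 0 0 0.12;0 0 12 0 0 0 0.12;0 0 40 0 0 0 0.12;0 0 80 0 0 0 0.12;0 0 110 0 0 0 0.12;0 0 110 0 0 0 0.12'
python3 - <<'E'
from h import *
o=manip.observe();print(o["position"],o["wrist_force"])
s=manip.snapshot("scene");cv2.imwrite("pics/s17.png",s);cv2.imwrite("pics/c17.png",cv2.resize(s[185:245,240:320],None,fx=10,fy=10,interpolation=cv2.INTER_CUBIC))
a=cv2.imread("pics/scene0.png",0).astype(np.float32);b=cv2.imread("pics/s17.png",0).astype(np.float32)
u0,v0,u1,v1=280,208,292,224;k=8;f=lambda i:cv2.resize(i,None,fx=k,fy=k,interpolation=cv2.INTER_CUBIC)
m=cv2.matchTemplate(f(b[v0-9:v1+4,u0-15:u1+5]),f(a[v0:v1,u0:u1]),cv2.TM_CCOEFF_NORMED);_,mx,_,l=cv2.minMaxLoc(m);print(mx,l[0]/k-15,l[1]/k-9)
E
```

```text
t: 30.95
position: [565.8, 164.6, 185.6]
tool_rot: [-0.399, 3.106, 0.003]
wrist_force: [-0.9, 0.8, -0.4]
width: 10.1
[565.8484077  164.62052104 185.60162281] [-0.92043069  0.80433054 -0.35294677]
0.9878183007240295 0.375 0.125
```

View pics/c17.png

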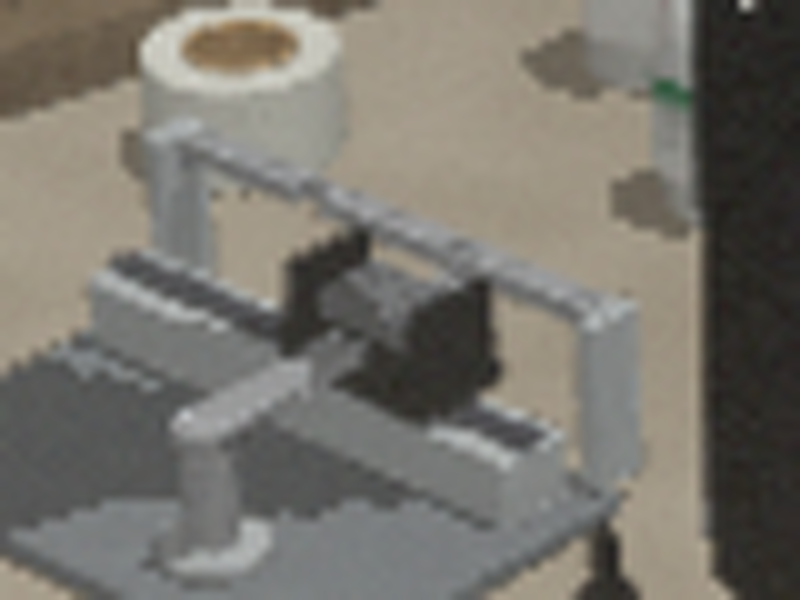

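View pics/s17.png

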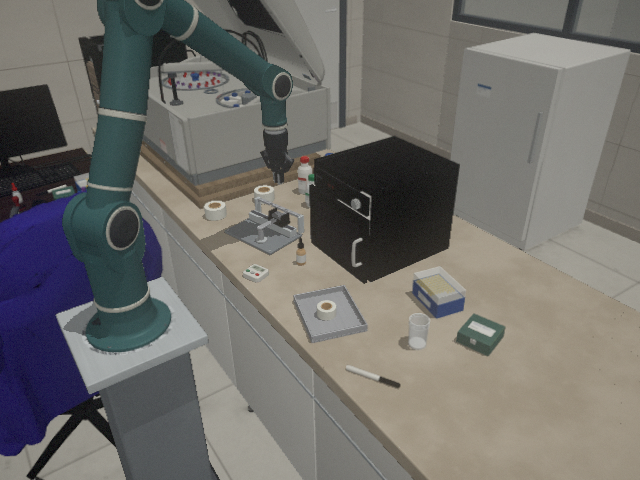

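```bash
python3 - <<'E'
from h import *
f=lambda i:cv2.resize(i,(400,300),interpolation=cv2.INTER_CUBIC)
a=cv2.imread("pics/scene0.png");b=cv2.imread("pics/s17.png");c=cv2.imread("pics/s6.png");d=cv2.imread("pics/s7.png")
o=np.vstack([np.hstack([f(a[200:230,262:302]),f(b[200:230,262:302])]),np.hstack([f(c[194:224,248:288]),f(d[194:224,248:288])])])
cv2.imwrite("pics/cmp.png",o)
E
```

```text
(no output)
```

View pics/cmp.png

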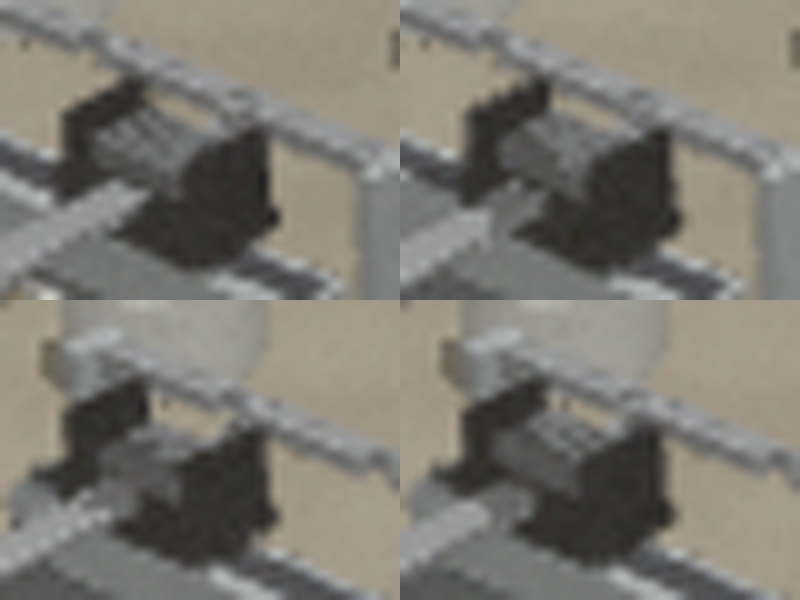

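```bash
python3 -m crank '-15 0 20 0 0 0 0.12; -40 0 40 0 0 0 0.12; -75 0 60 0 0 0 0.12; -110 5 70 0 0 0 0.12; -140 15 70 0 0 0 0.12;-165 40 70 0 0 0 0.12; -180 70 70 0 0 0 0.12;-195 105 70 0 0 0 0.12;-210 140 70 0 0 0 0.12;-220 170 70 0 0 0 0.12; -230 200 70 0 0 0 0.12;-230 200 70 0 0 0 0.12'
python3 - <<'E'
from h import *
o=manip.observe();print(o["position"],o["wrist_force"])
b=manip.snapshot("scene");t=manip.snapshot("top");cv2.imwrite("pics/s18.png",b);cv2.imwrite("pics/t18.png",t)
f=lambda i:cv2.resize(i,(400,300),interpolation=cv2.INTER_CUBIC)
a=cv2.imread("pics/scene0.png")
cv2.imwrite("pics/cmp2.png",np.hstack([f(a[200:230,262:302]),f(b[200:230,262:302])]))
E
```

```text
t: 32.2
position: [329.8, 367.7, 249.1]
tool_rot: [0.411, -3.113, -0.001]
wrist_force: [-0.3, 0.4, 0.6]
width: 10.2
[329.79635969 367.66542671 249.0796139 ] [-0.29048539  0.38406591  0.5587929 ]
```

View pics/cmp2.png

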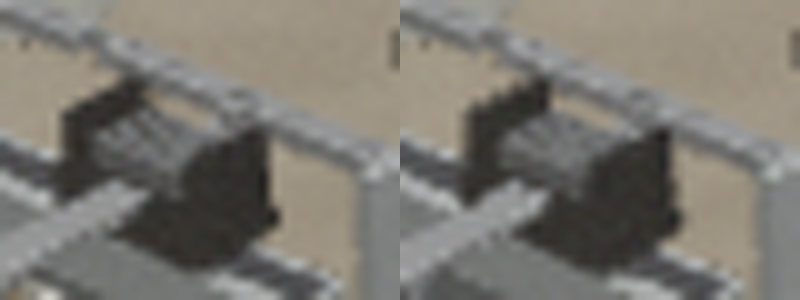

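View pics/t18.png

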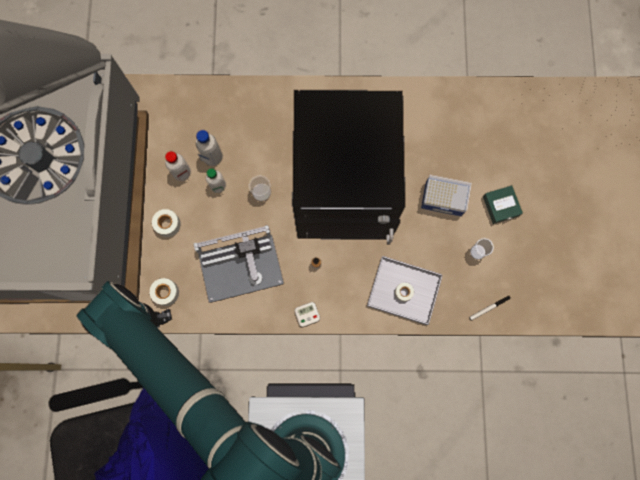

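The tab in the right picture may be slightly lower than at the start, so I'll measure it.

```bash
python3 - <<'E'
from h import *
a=cv2.imread("pics/scene0.png",0).astype(np.float32)
x=np.load("stand.npy")
print("z 5mm in px",proj("scene",T(x,[(45,-35,72),(45,-35,67)])))
k=10;f=lambda i:cv2.resize(i,None,fx=k,fy=k,interpolation=cv2.INTER_CUBIC)
def m(b,u0,v0,u1,v1,du,dv):
    r=3;R=b[v0+dv-r:v1+dv+r,u0+du-r:u1+du+r]
    q=cv2.matchTemplate(f(R),f(a[v0:v1,u0:u1]),cv2.TM_CCOEFF_NORMED);_,mx,_,l=cv2.minMaxLoc(q);return round(mx,3),l[0]/k-r+du,l[1]/k-r+dv
for n,du,dv in(("s18",0,0),("s17",0,0),("s6",-14,-6),("s7",-14,-6)):
    b=cv2.imread(f"pics/{n}.png",0).astype(np.float32)
    print(n,"carriage",m(b,280,210,291,226,du,dv),"tab",m(b,271,209,282,219,du,dv))
b=cv2.imread("pics/s18.png");A=cv2.imread("pics/scene0.png")
g=lambda i:cv2.resize(i,(400,400),interpolation=cv2.INTER_NEAREST)
cv2.imwrite("pics/cmp3.png",np.hstack([g(A[204:224,268:288]),g(b[204:224,268:288])]))
E
```

```text
z 5mm in px [[278.80154659 213.51253854]
 [278.88654919 214.84484867]]
s18 carriage (0.983, 0.3999999999999999, 0.20000000000000018) tab (0.937, 0.2999999999999998, 0.10000000000000009)
s17 carriage (0.985, 0.3999999999999999, 0.20000000000000018) tab (0.898, 0.2999999999999998, 0.20000000000000018)
s6 carriage (0.971, -14.1, -6.0) tab (0.801, -14.1, -5.6)
s7 carriage (0.977, -14.4, -6.3) tab (0.866, -14.6, -5.7)
```

View pics/cmp3.png

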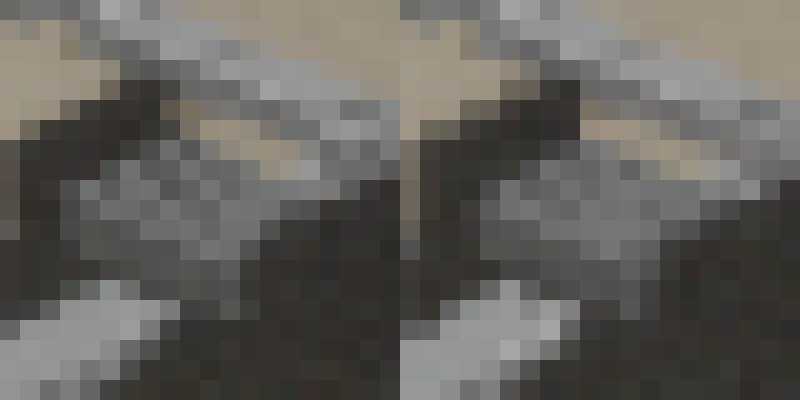

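```bash
python3 - <<'E'
from rig import manip
print(manip.sign_off(), manip.observe()["t"])
E
```

```text
the job is handed in; nothing more can be done
the job is handed in; nothing more can be done
```

The job is done and handed in at about 32 s of the 64 s allowed. The keeper was opened to its next notch, the roll now lies flat in the tray, and the keeper is closed again in its first notch. No verdict was reported.

**Keeper opened:** I pressed the tab and slid the keeper. It first stopped about 5 mm short with the tab still down, so I nudged the lip gently until the tab snapped up. The picture showed the ribs raised.

**Roll moved:** I lifted the roll off the spindle and lowered it onto the tray floor. The contact force reached 13.5 N at touchdown, which I relieved before opening the fingers. The pictures show it lying flat near the middle.

**Keeper closed:** I pressed the tab, slid the keeper back and nudged it home. It sits about 2 mm beyond its starting place in -y, inside the notch's play. The tab pushed back with 2–3.5 N at its raised height, and in the last picture it sits level with where it started.

**What went wrong or stayed uncertain:**
- **First press:** with the fingers spread wide, the tips landed on the carriage beside the tab and the wrist force reached 48 N. I backed off at once and pressed with the fingers closer together. It did not visibly move anything.
- **Next-notch check:** one image measurement of the tab's height in the next notch was unclear because of shadow. The force reading and the visible ribs both said it was up.

The last top view shows the dropper, timer, cup and pen where they started, with the arm clear of everything.

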